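# Clamp the tin with the removable crank

### The job

Fit the long crank's square hub right down onto the square shaft of the tin clamp, and with it turn the shaft clockwise (seen from above) to its stop, so that the cam closes on the tin. Then lift the crank off and stand it upright on the bare worktop, well away from the clamp, with the tin left standing in its place. The short crank with a round hub does not fit.

Things in the scene. Friction and masses are not known exactly. Their poses are not given: they have to be found in the camera images.
- crank_hub (a point): Long crank: square steel hub 36x36 mm, 44 tall, standing on the worktop. Point: hub centre, 22 above its underside. z up, x along the arm; faces +y/-y free to grip. Arm 16 wide, 33-41 above the underside, reaching 110; wooden knob at its end, top 70. Below: square socket 21 wide, 26 deep, sides parallel to the hub's. About 0.2 kg, mostly hub. Short crank (arm 60, round hub) at least 130 away.
- shaft_seat (a point): Clamp's upright square shaft, 18x18 mm. Point: on its axis, on the round shoulder (58 above worktop) where the crank's underside rests. Shaft rises 25 above it, top 10 tapering to 7 wide. z up; x, y normal to its sides, turning with it. Crank fits any of 4 ways, play 1.5 mm a side, 0.18 rad either way. Fixed wooden base 185x104, reaching 138 beyond the shaft; all else on it under 55 high.
- rotor (a joint): Angle (rad) of the clamp's shaft and cam: 0 = fully open, grows as the shaft turns clockwise seen from above; stop at 1.25, where the cam stands close against the tin (within 2 mm). Starts between 0 and 0.2. Turns with about 0.1 N m and stays where it is left.
- tin_center (a point): Centre of the low round tin (86 mm across, 40 high, 0.2 kg) standing loose on the clamp's base, about 78 from the shaft, between cam and two steel posts; the point is 20 above its underside, z up. The closing cam pushes it 1 to 3 mm towards the posts.
Mind the look-alikes: they are no part of the job. What is shaped like the part that bears crank_hub but turquoise is not meant.

How it is judged:
By the outcome, as a careful person would: the job done as asked, in the order asked, and still so for the second after the job is handed in, with the robot touching nothing.
It also fails if it takes over 54 s, if anything falls off the work surface, if the arm or the gripper's body presses on something with over 40 N, if the wrist force passes 120 N, or if a joint passes its speed limit or range.

### The arm

A 7-joint arm with a two-finger parallel gripper is mounted at the origin on a cart in front of the work surface, level with it; the furniture and walls round the work are solid. World frame = base frame: x ahead of the robot, y to its left, z up, the work surface at z = 0. Lengths are in m, angles in rad, forces in N, time in s.
With the tool pointing down it reaches from about 0.425 to 0.875 m from the base axis. Payload 8.4 kg.
Tool frame: the origin (TCP) lies on the centre line of the jaws, within the pads' length; the fingertips stand 25 mm ahead of it and the grasp point (between the pads) lies 6 mm ahead of it; z points along the fingers, y is the line along which they close (so a half turn about z gives the same grasp; the last joint's range is limited). The gripper opens to 85 mm and grips with 20 to 120 N. Pads are 22 mm wide; open, the fingers measure 114 mm over their backs; the gripper's body (76 mm by 85 mm) begins 54 mm behind the grasp point. The pads swing forward as they close: fully open they stand 13 mm farther back than shut.
Start: joints at [1.196, 0.333, 0.04, 1.465, -0.013, 1.343, -0.059], TCP at [0.177, -0.625, 0.256] pointing down, gripper open.
Joint ranges: [-2.58, 2.58], [-0.38, 2.09], [-1.3, 1.39], [0.25, 2.4], [-1.5, 4.64], [0.08, 2.09], [-2.65, 2.65]. Speed limits (rad/s): [2.22, 2.22, 2.79, 2.79, 3.14, 3.14, 3.14].

### API

Orientations are given as a unit quaternion [w, x, y, z].
In Python, from station import env gives the robot as it stands.
- The arm moves only by the tool carry_out, never from a script. Its argument "plan" is a list that holds one entry, the list of rows, each a list of 7 numbers: the finger opening in m, from 0 to 0.0854, then the shift along the tool's x, y, z in m, then the turn, a rotation vector about the tool's x, y, z in rad. A call has 1 to 5 rows; each row is the pose to reach, as a shift and turn from the pose commanded when the call began, along the tool's axes at that moment; what a row does not reach only later rows make up. A row lasts 1/12 s, in which the tool goes at most 41.7 mm and 7.16 degrees, less where a joint would pass 70% of its speed; a pose out of reach is approached as far as the arm can. A call with a gripper value outside its range is refused whole. The fingers move at their own pace and stop on an object; the grip force is fixed at half the most. Time passes only in rows, so rows that repeat a pose let the fingers close. It gives the time, the measured TCP pose, the force, the opening and the grip force at its end, in the units of the state.
- env.get_state(): the state, without advancing time (a new reading comes with each control period).
- env.get_image(name): name is "scene" or "top" or "wrist"; returns a dict with "frame" (420x560x3 uint8, red, green, blue), "depth" (420x560 float32, m along the optical axis (not along the pixel's ray), 0 where there is no reading), "K" (3x3 intrinsics, pixels), "R" (3x3) and "t" (3): a world point X has camera coordinates R X + t. Camera axes: x right, y down, z forward; pixel columns grow to the right and rows downward; lengths in m; the calibration is good to about 2 mm. A picture is of the moment at which its call begins.
- env.hand_in(): hands the job in; it is judged then, once.
The state is a dict: "time": time; "qpos": joint angles; "joint_vel": joint speeds; "joint_efforts": joint torques, N m; "tool_pos": TCP position; "tool_rot": TCP orientation; "wrist_force": force on the tool from outside, world axes, zero at the start; "wrist_torque": the same for the moment, N m; "grip_width": finger opening in m; "gripper_force": force on a finger pad.
Only numpy, scipy, OpenCV 4.12 (cv2) and the standard library are available. Lean on these libraries where they do the work, as an engineer would, in place of code of your own. Each camera call takes 0.05 s, during which the arm holds its last target. There are 200 camera calls.

## Working session

There is one attempt and no reset: what is moved stays moved. The work goes in short steps, Python scripts to look and compute and a tool call to move; the robot and the scene stay as the last step left them, time stands still between calls to the robot, and variables do not carry over. Pictures are saved under pics/ and viewed, at most 10 in all, crops included, and the job is handed in when it is done.

Besides the shell and the picture viewer there is one more tool, called after "Call:" as name([rows], argument=value, ...), one row to a line, values as JSON. carry_out: Moves the arm, as the interface text tells. Its arguments: {"type":"object","properties":{"plan":{"type":"array","items":{"type":"array","items":{"type":"array","items":{"type":"number"}}}}},"required":["plan"]}

```bash
mkdir -p pics; ls; cat > h.py <<'E'
import numpy as np, cv2
from station import env
def cloud(im):
    d=im["depth"];K=im["K"];v,u=np.indices(d.shape)
    P=np.stack([(u-K[0,2])/K[0,0]*d,(v-K[1,2])/K[1,1]*d,d],-1)
    return (P-im["t"])@im["R"]
def save(im,n): cv2.imwrite("pics/"+n,im["frame"][:,:,::-1])
E
python3 - <<'E'
from h import *
s=env.get_state();print({k:np.round(v,3) for k,v in s.items()})
a=env.get_image("scene");b=env.get_image("top")
np.savez("a.npz",**a);np.savez("b.npz",**b)
for im in(a,b):print(im["K"],-im["R"].T@im["t"])
cv2.imwrite("pics/1.png",b["frame"][:,:,::-1]);cv2.imwrite("pics/2.png",a["frame"][:,:,::-1])
E
```

```text
pics
{'time': np.float64(0.0), 'qpos': array([ 1.196,  0.334,  0.04 ,  1.466, -0.013,  1.343, -0.058]), 'joint_vel': array([ 0.001,  0.   , -0.   ,  0.   , -0.002,  0.001, -0.002]), 'joint_efforts': array([ 0.0000e+00, -6.5855e+01,  1.3660e+00, -4.0558e+01,  1.7000e-02,
        1.2000e-02, -0.0000e+00]), 'tool_pos': array([ 0.177, -0.625,  0.255]), 'tool_rot': array([-0.001,  0.991,  0.137, -0.   ]), 'wrist_force': array([0.004, 0.217, 0.271]), 'wrist_torque': array([ 0.011,  0.021, -0.014]), 'gripper_force': np.float64(0.0), 'grip_width': np.float64(0.086)}
[[509.00364915   0.         283.77215065]
 [  0.         509.00364915 209.58439323]
 [  0.           0.           1.        ]] [0.44004799 0.32873023 1.1927978 ]
[[388.97844047   0.         286.15335307]
 [  0.         388.97844047 212.19778224]
 [  0.           0.           1.        ]] [ 0.2920315  -0.28308777  1.14194082]
```

View pics/1.png

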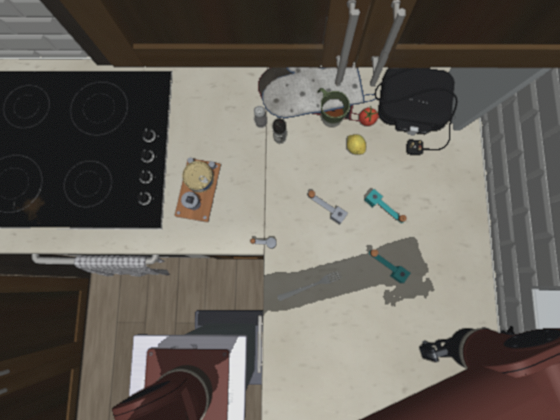

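View pics/2.png

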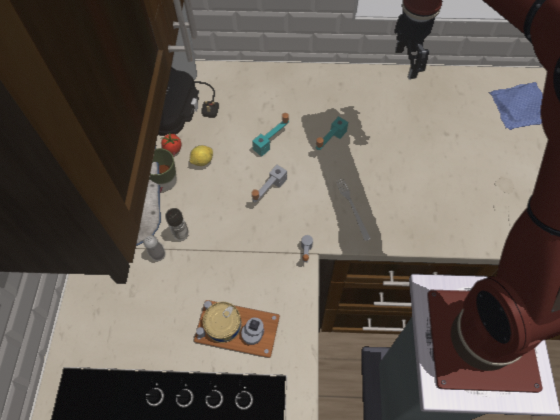

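The top view shows the grey long crank (hub ~338,215; knob 311,194), the clamp (shaft ~190,201; tin 199,175), the short crank at 265,241, and two turquoise decoys. The scene view agrees: hub at 279,175 and shaft at 254,326.

```bash
cat > m.py <<'E'
from h import *
for f,boxH,boxC in(("a.npz",(240,160,295,210),(185,290,290,365)),("b.npz",(300,182,355,228),(170,150,226,226))):
    im=dict(np.load(f));P=cloud(im)
    for nm,(u0,v0,u1,v1) in(("crank",boxH),("clamp",boxC)):
        Q=P[v0:v1,u0:u1].reshape(-1,3);C=im["frame"][v0:v1,u0:u1].reshape(-1,3).astype(int)
        def pr(n,m):
            if m.sum()>4:
                xy=Q[m][:,:2].astype(np.float32);r=cv2.minAreaRect(xy)
                print(f,nm,n,m.sum(),Q[m].mean(0).round(4),np.median(Q[m][:,2]).round(4),np.round(r[0],4),np.round(r[1],4),round(r[2],1))
        z=Q[:,2]
        if nm=="crank":
            pr("hub/arm",(z>.03)&(z<.052));pr("knob",z>.055);pr("table",abs(z)<.01)
        else:
            pr("shafttop",(z>.072)&(z<.1));pr("shoulder",(z>.05)&(z<.065));pr("tintop",(z>.04)&(z<.065)&(C[:,0]>C[:,2]+40));pr("base",(z>.01)&(z<.03));pr("all>8",(z>.008)&(z<.1))
E
python3 m.py
python3 - <<'E'
from h import *
a=dict(np.load("a.npz"));b=dict(np.load("b.npz"))
x=cv2.resize(a["frame"][290:365,185:290],None,fx=5,fy=5,interpolation=2)
y=cv2.resize(a["frame"][155:215,235:300],None,fx=4,fy=4,interpolation=2)
c=np.zeros((x.shape[0],x.shape[1]+y.shape[1],3),np.uint8);c[:,:x.shape[1]]=x;c[:y.shape[0],x.shape[1]:]=y
cv2.imwrite("pics/3.png",c[:,:,::-1])
E
```

```text
a.npz crank hub/arm 342 [ 0.5074 -0.3994  0.0419] 0.0423 [ 0.5135 -0.3847] [0.1297 0.0373] 61.8
a.npz crank knob 65 [ 0.5328 -0.2483  0.2211] 0.0673 [ 0.4993 -0.0111] [0.0184 0.6896] 8.4
a.npz crank table 2286 [ 5.237e-01 -4.078e-01  2.000e-04] 0.0003 [ 0.524  -0.4119] [0.1534 0.165 ] 1.7
a.npz clamp shafttop 64 [0.527  0.0046 0.0784] 0.0785 [0.527 0.004] [0.0181 0.018 ] 59.5
a.npz clamp shoulder 881 [ 0.5892 -0.007   0.0534] 0.0525 [0.5816 0.0008] [0.0849 0.1361] 63.4
a.npz clamp tintop 1003 [ 0.6055 -0.0089  0.0509] 0.0509 [ 0.6015 -0.0099] [0.0875 0.0873] 46.5
a.npz clamp base 1634 [0.5494 0.008  0.0147] 0.0142 [ 0.5721 -0.0044] [0.1048 0.185 ] 80.4
a.npz clamp all>8 3429 [0.5688 0.0021 0.0322] 0.0285 [ 0.5722 -0.0047] [0.1054 0.1853] 80.3
b.npz crank hub/arm 311 [ 0.5084 -0.4029  0.0414] 0.0416 [ 0.52   -0.3899] [0.1245 0.0366] 54.3
b.npz crank knob 49 [ 0.5007 -0.3338  0.263 ] 0.0664 [ 0.4234 -0.3196] [0.0178 0.2721] 78.2
b.npz crank table 2149 [ 0.5334 -0.3936 -0.0009] -0.0009 [ 0.5322 -0.3958] [0.1396 0.1643] 0.1
b.npz clamp shafttop 37 [ 0.5281 -0.0008  0.0777] 0.0776 [5.287e-01 3.000e-04] [0.0169 0.018 ] 65.4
b.npz clamp shoulder 478 [ 0.5891 -0.01    0.053 ] 0.0521 [ 0.5791 -0.0134] [0.1381 0.0839] 2.6
b.npz clamp tintop 529 [ 0.6081 -0.0084  0.0501] 0.0502 [ 0.6056 -0.0094] [0.0809 0.0787] 23.7
b.npz clamp base 1020 [ 0.5447 -0.0128  0.0142] 0.0136 [ 0.5727 -0.0073] [0.104  0.1848] 80.3
b.npz clamp all>8 2079 [ 0.5667 -0.0116  0.0313] 0.0221 [ 0.5729 -0.0072] [0.1045 0.1851] 80.1
```

View pics/3.png

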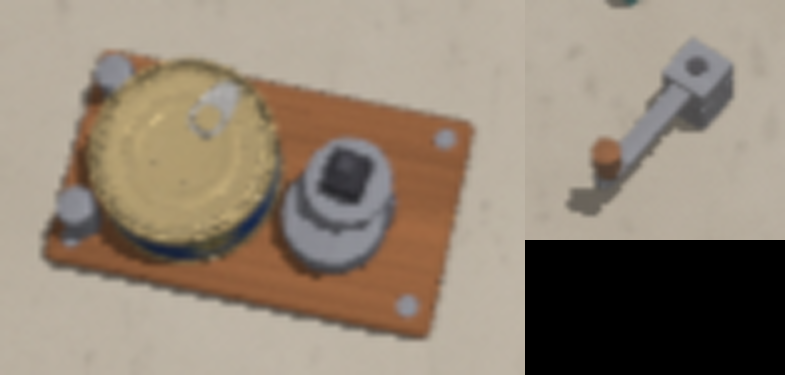

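```bash
cat > g.py <<'E'
# python3 g.py x y z yaw_deg : shift & turn from measured pose to target (tool down, tool x at yaw)
import sys
from h import *
from scipy.spatial.transform import Rotation as R
def delta(x,y,z,yaw):
    s=env.get_state();q=s["tool_rot"];r=R.from_quat([q[1],q[2],q[3],q[0]])
    tgt=R.from_euler("z",yaw,degrees=True)*R.from_euler("x",180,degrees=True)
    xx=r.apply([1,0,0]);print("t",round(float(s["time"]),2),"pos",s["tool_pos"].round(4),"yaw",np.degrees(np.arctan2(xx[1],xx[0])).round(2),"z",r.apply([0,0,1]).round(3),"q",np.round(s["qpos"],2),"F",np.round(s["wrist_force"],1),"T",np.round(s["wrist_torque"],2),"w",round(float(s["grip_width"]),4))
    print("shift",r.inv().apply(np.array([x,y,z])-s["tool_pos"]).round(4),"turn",(r.inv()*tgt).as_rotvec().round(4))
if __name__=="__main__": delta(*map(float,sys.argv[1:5]))
E
python3 g.py .492 -.426 .2 60
```

```text
t 0.1 pos [ 0.1769 -0.6251  0.2555] yaw 15.8 z [-0.     0.001 -1.   ] q [ 1.2   0.33  0.04  1.47 -0.01  1.34 -0.06] F [0.2 0.7 0.1] T [-0.01 -0.09 -0.02] w 0.0856
shift [ 0.3574 -0.1057  0.0556] turn [-1.400e-03 -4.000e-04 -7.714e-01]
```

Call:
carry_out([
  [[0.085, 0.072, -0.021, 0.01, 0, 0, -0.12], [0.085, 0.11, -0.033, 0.02, 0, 0, -0.24], [0.085, 0.15, -0.044, 0.03, 0, 0, -0.36], [0.085, 0.19, -0.056, 0.04, 0, 0, -0.48], [0.085, 0.23, -0.068, 0.05, 0, 0, -0.6]],
])

```text
time: 0.52
tool_pos: [0.3508, -0.5151, 0.2142]
tool_rot: [-0.0, 0.904, 0.427, -0.0]
wrist_force: [-0.3, -1.2, 0.6]
grip_width: 0.0848
gripper_force: 0.0
```

```bash
python3 g.py .492 -.426 .2 60
```

```text
t 0.52 pos [ 0.3508 -0.5151  0.2142] yaw 50.51 z [-0.  0. -1.] q [ 1.02  0.31 -0.15  1.58  0.05  1.25  0.18] F [-0.3 -1.2  0.6] T [-0.04 -0.08 -0.03] w 0.0848
shift [0.1586 0.0523 0.0142] turn [-3.000e-04 -1.000e-04 -1.657e-01]
```

Call:
carry_out([
  [[0.085, 0.158, 0.052, 0.013, 0, 0, -0.16], [0.085, 0.158, 0.052, 0.013, 0, 0, -0.16], [0.085, 0.158, 0.052, 0.013, 0, 0, -0.16], [0.085, 0.158, 0.052, 0.013, 0, 0, -0.16], [0.085, 0.158, 0.052, 0.013, 0, 0, -0.16]],
])

```text
time: 0.93
tool_pos: [0.4986, -0.42, 0.2005]
tool_rot: [-0.002, 0.866, 0.5, 0.003]
wrist_force: [1.1, 2.4, 0.1]
grip_width: 0.0846
gripper_force: 0.0
```

```bash
python3 g.py .492 -.426 .2 60; python3 - <<'E'
from h import *
w=env.get_image("wrist");np.savez("w.npz",**w);save(w,"4.png");P=cloud(w);print(-w["R"].T@w["t"],(w["R"].T@[0,0,1]).round(3))
E
```

```text
t 0.93 pos [ 0.4986 -0.42    0.2005] yaw 60.01 z [ 0.003  0.005 -1.   ] q [ 0.82  0.38 -0.24  1.52  0.09  1.25  0.04] F [1.1 2.4 0.1] T [ 0.09 -0.05  0.03] w 0.0846
shift [-0.0085 -0.0027  0.0005] turn [-0.0001 -0.0059  0.0002]
[ 0.54040582 -0.34666729  0.31879659] [-0.161 -0.278 -0.947]
```

View pics/4.png

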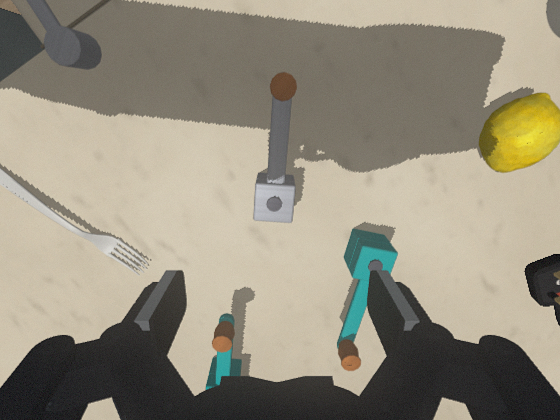

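The wrist view shows the long crank ahead: hub top ~(274,205), knob (283,87), with both turquoise cranks below.

```bash
cat > w.py <<'E'
from h import *
def crank(im,box):
    u0,v0,u1,v1=box;P=cloud(im)[v0:v1,u0:u1].reshape(-1,3)
    T=P[abs(P[:,2]-np.median(P[(P[:,2]>.0425)&(P[:,2]<.048)][:,2]))<.0015]
    K=P[(P[:,2]>.06)&(P[:,2]<.08)]
    A=P[(P[:,2]>.032)&(P[:,2]<.0425)]
    T=T[np.linalg.norm(T[:,:2]-np.median(T[:,:2],0),axis=1)<.03]
    r=cv2.minAreaRect(T[:,:2].astype(np.float32));k=K.mean(0)
    c=np.array(r[0]);d=k[:2]-c
    print("hub",c.round(4),np.median(T[:,2]).round(4),np.round(r[1],4),round(r[2],2),"knob",k.round(4),"len",np.linalg.norm(d).round(4),"yaw",np.degrees(np.arctan2(d[1],d[0])).round(2))
if __name__=="__main__":
    im=dict(np.load("w.npz"));crank(im,(245,60,305,230))
    P=cloud(im)
    for n,b in(("grey",(50,30,95,65)),):print(n,P[b[1]:b[3],b[0]:b[2]].reshape(-1,3).mean(0))
E
python3 w.py; python3 g.py .492 -.426 .2 60
```

```text
hub [ 0.4934 -0.4235] 0.0443 [0.0359 0.0356] 55.54 knob [ 0.5485 -0.3426  0.0677] len 0.0979 yaw 55.74
grey [ 0.41569244 -0.23052412  0.02873153]
t 0.98 pos [ 0.4951 -0.4233  0.2007] yaw 59.84 z [ 0.001  0.003 -1.   ] q [ 0.83  0.38 -0.24  1.52  0.09  1.25  0.05] F [-0.2  0.3 -1.3] T [ 0.02  0.03 -0.01] w 0.0852
shift [-0.0039 -0.0013  0.0007] turn [-0.001  -0.0033 -0.0027]
```

```bash
python3 g.py .4934 -.4237 .034 55.6
```

```text
t 0.98 pos [ 0.4951 -0.4233  0.2007] yaw 59.84 z [ 0.001  0.003 -1.   ] q [ 0.83  0.38 -0.24  1.52  0.09  1.25  0.05] F [-0.2  0.3 -1.3] T [ 0.02  0.03 -0.01] w 0.0852
shift [-0.0017 -0.0011  0.1667] turn [-0.0011 -0.0032  0.074 ]
```

Call:
carry_out([
  [[0.07, -0.001, 0.0015, 0.03, 0, 0, 0.074], [0.07, -0.001, 0.0015, 0.065, 0, 0, 0.074], [0.07, -0.001, 0.0015, 0.1, 0, 0, 0.074], [0.07, -0.001, 0.0015, 0.1, 0, 0, 0.074], [0.07, -0.001, 0.0015, 0.1, 0, 0, 0.074]],
])

```text
time: 1.4
tool_pos: [0.4895, -0.43, 0.1003]
tool_rot: [-0.002, 0.887, 0.462, -0.001]
wrist_force: [0.3, 0.4, 1.0]
grip_width: 0.0699
gripper_force: 0.0
```

```bash
python3 g.py .4934 -.4237 .034 55.6
```

```text
t 1.4 pos [ 0.4895 -0.43    0.1003] yaw 55.05 z [-0.004  0.003 -1.   ] q [ 0.82  0.47 -0.22  1.62  0.11  1.07 -0.04] F [0.3 0.4 1. ] T [-0.02 -0.04  0.01] w 0.0699
shift [ 0.0074 -0.0001  0.0663] turn [-0.0045 -0.     -0.0096]
```

Call:
carry_out([
  [[0.07, 0.006, 0, 0.02, 0, 0, -0.006], [0.07, 0.006, 0, 0.045, 0, 0, -0.006], [0.07, 0.006, 0, 0.06, 0, 0, -0.006], [0.07, 0.006, 0, 0.066, 0, 0, -0.006], [0.07, 0.006, 0, 0.066, 0, 0, -0.006]],
])

```text
time: 1.82
tool_pos: [0.4949, -0.4259, 0.0367]
tool_rot: [0.0, 0.885, 0.465, 0.0]
wrist_force: [-0.0, 0.7, 0.4]
grip_width: 0.07
gripper_force: 0.0
```

```bash
python3 g.py .4934 -.4237 .034 55.6
```

```text
t 1.82 pos [ 0.4949 -0.4259  0.0367] yaw 55.42 z [ 0. -0. -1.] q [ 0.8   0.54 -0.21  1.66  0.13  0.96 -0.06] F [-0.   0.7  0.4] T [0.   0.03 0.03] w 0.07
shift [ 0.0009 -0.0025  0.0027] turn [ 0.0004  0.0002 -0.0031]
```

Call:
carry_out([
  [[0.07, 0, -0.002, 0.002, 0, 0, -0.003], [0.05, 0, -0.002, 0.002, 0, 0, -0.003], [0.03, 0, -0.002, 0.002, 0, 0, -0.003], [0.025, 0, -0.002, 0.002, 0, 0, -0.003], [0.025, 0, -0.002, 0.002, 0, 0, -0.003]],
])

```text
time: 2.23
tool_pos: [0.4938, -0.4246, 0.0352]
tool_rot: [0.001, 0.885, 0.466, 0.0]
wrist_force: [-2.2, 1.1, 6.5]
grip_width: 0.0356
gripper_force: 60.8
```

Call:
carry_out([
  [[0.025, 0, 0, 0, 0, 0, 0], [0.025, 0, 0, 0, 0, 0, 0], [0.025, 0, 0, 0, 0, 0, 0]],
])

```text
time: 2.48
tool_pos: [0.4938, -0.4246, 0.0352]
tool_rot: [0.001, 0.885, 0.467, 0.0]
wrist_force: [-1.2, -0.0, 8.0]
grip_width: 0.0355
gripper_force: 60.8
```

```bash
python3 g.py .527 .003 .20 60
```

```text
t 2.48 pos [ 0.4938 -0.4246  0.0352] yaw 55.62 z [ 0.001 -0.001 -1.   ] q [ 0.81  0.54 -0.21  1.66  0.13  0.95 -0.06] F [-1.2 -0.   8. ] T [0.21 0.31 0.06] w 0.0355
shift [ 0.3716 -0.2138 -0.1652] turn [ 0.0018  0.0004 -0.0765]
```

Call:
carry_out([
  [[0.025, 0, 0, -0.02, 0, 0, 0], [0.025, 0, 0, -0.055, 0, 0, 0], [0.025, 0, 0, -0.095, 0, 0, 0], [0.025, 0.035, -0.01, -0.13, 0, 0, 0], [0.025, 0.07, -0.022, -0.165, 0, 0, 0]],
])

```text
time: 2.9
tool_pos: [0.5102, -0.3679, 0.1883]
tool_rot: [0.001, 0.885, 0.465, -0.0]
wrist_force: [1.7, 0.8, -2.3]
grip_width: 0.0353
gripper_force: 60.5
```

```bash
python3 g.py .573 -.058 .20 60
```

```text
t 2.9 pos [ 0.5102 -0.3679  0.1883] yaw 55.38 z [ 0.001 -0.001 -1.   ] q [ 0.75  0.35 -0.25  1.6   0.09  1.21 -0.12] F [ 1.7  0.8 -2.3] T [ 0.05 -0.11  0.04] w 0.0353
shift [ 0.2907 -0.1244 -0.012 ] turn [ 0.0012  0.0008 -0.0807]
```

Call:
carry_out([
  [[0.025, 0.037, -0.016, -0.003, 0, 0, 0], [0.025, 0.073, -0.031, -0.006, 0, 0, 0], [0.025, 0.11, -0.047, -0.006, 0, 0, 0], [0.025, 0.146, -0.062, -0.006, 0, 0, 0], [0.025, 0.182, -0.078, -0.006, 0, 0, 0]],
])

```text
time: 3.32
tool_pos: [0.5493, -0.1704, 0.1926]
tool_rot: [0.0, 0.884, 0.467, 0.0]
wrist_force: [0.3, 0.2, -2.2]
grip_width: 0.0352
gripper_force: 60.6
```

Call:
carry_out([
  [[0.025, 0.035, -0.015, 0, 0, 0, -0.04], [0.025, 0.07, -0.03, 0, 0, 0, -0.08], [0.025, 0.104, -0.044, 0, 0, 0, -0.08], [0.025, 0.104, -0.044, 0, 0, 0, -0.08], [0.025, 0.104, -0.044, 0, 0, 0, -0.08]],
])

```text
time: 3.73
tool_pos: [0.5719, -0.0585, 0.1925]
tool_rot: [-0.0, 0.864, 0.504, 0.0]
wrist_force: [-0.3, -1.1, -2.1]
grip_width: 0.0353
gripper_force: 60.5
```

```bash
python3 g.py .573 -.058 .20 60; python3 - <<'E'
from h import *
w=env.get_image("wrist");np.savez("w2.npz",**w);save(w,"5.png")
E
```

```text
t 3.73 pos [ 0.5719 -0.0585  0.1925] yaw 60.5 z [ 0.     0.001 -1.   ] q [ 0.4   0.26 -0.44  1.72  0.12  1.19 -0.58] F [-0.3 -1.1 -2.1] T [-0.07  0.05  0.  ] w 0.0353
shift [ 0.0009  0.0007 -0.0075] turn [-0.0003 -0.0007  0.0087]
```

View pics/5.png

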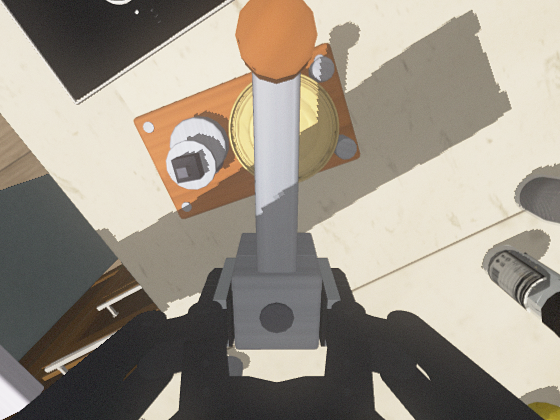

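The wrist view shows the held crank (hub centre ~277,317) and the shaft at ~(188,167), with the tin beneath the crank arm.

```bash
cat > s.py <<'E'
from h import *
def rect(Q):
    r=cv2.minAreaRect(Q[:,:2].astype(np.float32));return np.round(r[0],4),np.round(r[1],4),round(r[2],1),len(Q)
im=dict(np.load("w2.npz"));A=cloud(im);P=A[130:195,155:225].reshape(-1,3)
P=P[np.linalg.norm(P[:,:2]-[.528,.002],axis=1)<.03]
sh=P[(P[:,2]>.05)&(P[:,2]<.062)];print("shoulder z",np.median(sh[:,2]))
for lo in(.062,.066,.070,.074,.078,.081):
    Q=P[P[:,2]>lo];print(lo,P[:,2].max().round(4),rect(Q))
C,_=cv2.minEnclosingCircle(P[(P[:,2]>.055)&(P[:,2]<.06)][:,:2].astype(np.float32)),0;print(C)
H=A[260:360,225:330].reshape(-1,3);H=H[(H[:,2]>.19)]
z=np.median(H[:,2]);H=A[265:350,225:330].reshape(-1,3);H=H[abs(H[:,2]-z)<.0012];print("hub top",z,rect(H))
K=A[0:75,235:318].reshape(-1,3);K=K[K[:,2]>.21];print("knob",K.mean(0),K[:,2].max(),rect(K))
a=A[90:220,250:302].reshape(-1,3);a=a[abs(a[:,2]-np.median(a[:,2]))<.0015]
print("arm",np.median(a[:,2]),rect(a))
E
python3 s.py
```

```text
shoulder z 0.05824849447660722
0.062 0.0847 (array([0.5284, 0.0036]), array([0.0183, 0.0184]), 71.1, 706)
0.066 0.0847 (array([0.5284, 0.0036]), array([0.0183, 0.0184]), 71.1, 659)
0.07 0.0847 (array([0.5284, 0.0036]), array([0.0183, 0.0183]), 71.0, 607)
0.074 0.0847 (array([0.5286, 0.0036]), array([0.0176, 0.0176]), 72.4, 514)
0.078 0.0847 (array([0.5285, 0.0035]), array([0.0136, 0.0134]), 72.4, 301)
0.081 0.0847 (array([0.5284, 0.0036]), array([0.0098, 0.0098]), 72.6, 166)
((0.5284874439239502, 0.0036960807628929615), 0.020113825798034668)
hub top 0.20145990965787833 (array([ 0.5723, -0.0574]), array([0.0364, 0.0409]), 60.5, 5607)
knob [0.61975265 0.02716718 0.22544971] 0.3103347359226761 (array([0.62  , 0.0276]), array([0.0197, 0.0196]), 18.2, 5273)
arm 0.19789860128465434 (array([ 0.6028, -0.0028]), array([0.046 , 0.0159]), 60.5, 5611)
```

```bash
python3 g.py .5283 .0031 .130 71.5
```

```text
t 3.78 pos [ 0.5717 -0.061   0.1923] yaw 60.31 z [-0. -0. -1.] q [ 0.4   0.26 -0.44  1.72  0.12  1.19 -0.58] F [ 1.  -0.8 -2.1] T [-0.11 -0.05 -0.04] w 0.0353
shift [ 0.0342 -0.0694  0.0623] turn [-0.0002  0.0004 -0.1953]
```

Call:
carry_out([
  [[0.025, 0.015, -0.03, 0.02, 0, 0, -0.1], [0.025, 0.034, -0.069, 0.045, 0, 0, -0.195], [0.025, 0.034, -0.069, 0.062, 0, 0, -0.195], [0.025, 0.034, -0.069, 0.062, 0, 0, -0.195], [0.025, 0.034, -0.069, 0.062, 0, 0, -0.195]],
])

```text
time: 4.2
tool_pos: [0.5281, 0.0006, 0.1298]
tool_rot: [-0.0, 0.813, 0.583, -0.001]
wrist_force: [0.9, 0.5, -1.0]
grip_width: 0.0353
gripper_force: 60.7
```

Call:
carry_out([
  [[0.025, 0, 0, 0, 0, 0, 0], [0.025, 0, 0, 0, 0, 0, 0], [0.025, 0, 0, 0, 0, 0, 0]],
])

```text
time: 4.45
tool_pos: [0.5299, 0.001, 0.1315]
tool_rot: [0.001, 0.813, 0.582, 0.001]
wrist_force: [0.8, 0.3, -2.3]
grip_width: 0.0352
gripper_force: 60.7
```

```bash
python3 g.py .5283 .0031 .093 71.5
```

```text
t 4.45 pos [0.5299 0.001  0.1315] yaw 71.25 z [ 0.002 -0.    -1.   ] q [ 0.36  0.23 -0.5   1.89  0.13  1.05 -0.52] F [ 0.8  0.3 -2.3] T [-0.   -0.02 -0.  ] w 0.0352
shift [ 0.0015 -0.0023  0.0385] turn [ 0.0019 -0.0004 -0.0044]
```

Centre it, then lower in steps.

Call:
carry_out([
  [[0.025, 0.0015, -0.002, 0.005, 0, 0, -0.004], [0.025, 0.0015, -0.002, 0.01, 0, 0, -0.004], [0.025, 0.0015, -0.002, 0.015, 0, 0, -0.004], [0.025, 0.0015, -0.002, 0.018, 0, 0, -0.004], [0.025, 0.0015, -0.002, 0.018, 0, 0, -0.004]],
])

```text
time: 4.87
tool_pos: [0.5268, 0.0042, 0.1113]
tool_rot: [-0.001, 0.811, 0.585, -0.001]
wrist_force: [-0.1, 0.7, -2.9]
grip_width: 0.0357
gripper_force: 60.7
```

```bash
python3 g.py .5283 .0031 .093 71.5
```

```text
t 4.87 pos [0.5268 0.0042 0.1113] yaw 71.61 z [-0.002  0.    -1.   ] q [ 0.35  0.26 -0.5   1.91  0.14  1.01 -0.53] F [-0.1  0.7 -2.9] T [ 0.04  0.03 -0.02] w 0.0357
shift [-0.0006  0.0019  0.0182] turn [-0.0017  0.0004  0.0018]
```

Call:
carry_out([
  [[0.025, 0, 0.001, 0.003, 0, 0, 0], [0.025, 0, 0.001, 0.007, 0, 0, 0], [0.025, 0, 0.001, 0.011, 0, 0, 0], [0.025, 0, 0.001, 0.014, 0, 0, 0], [0.025, 0, 0.001, 0.014, 0, 0, 0]],
])

```text
time: 5.28
tool_pos: [0.5279, 0.0039, 0.0975]
tool_rot: [-0.0, 0.811, 0.585, -0.0]
wrist_force: [0.1, -0.0, -2.3]
grip_width: 0.0351
gripper_force: 60.8
```

```bash
python3 g.py .5283 .0031 .093 71.5
```

```text
t 5.28 pos [0.5279 0.0039 0.0975] yaw 71.61 z [-0.001  0.    -1.   ] q [ 0.35  0.28 -0.5   1.92  0.16  0.99 -0.54] F [ 0.1 -0.  -2.3] T [-0.02 -0.04  0.01] w 0.0351
shift [-0.0007  0.0007  0.0045] turn [-0.0011  0.0003  0.0019]
```

Call:
carry_out([
  [[0.025, 0, 0, 0.002, 0, 0, 0], [0.025, 0, 0, 0.004, 0, 0, 0], [0.025, 0, 0, 0.005, 0, 0, 0], [0.025, 0, 0, 0.005, 0, 0, 0]],
])

```text
time: 5.62
tool_pos: [0.5284, 0.004, 0.0933]
tool_rot: [-0.0, 0.811, 0.585, 0.0]
wrist_force: [-0.8, 0.4, -3.0]
grip_width: 0.0351
gripper_force: 61.0
```

```bash
python3 g.py .5283 .0031 .093 71.5
```

```text
t 5.62 pos [0.5284 0.004  0.0933] yaw 71.61 z [ 0.  0. -1.] q [ 0.35  0.28 -0.5   1.92  0.16  0.98 -0.54] F [-0.8  0.4 -3. ] T [-0.   -0.01 -0.02] w 0.0351
shift [-0.0009  0.0002  0.0003] turn [ 0.     -0.0001  0.0019]
```

Call:
carry_out([
  [[0.025, 0, 0, 0.0015, 0, 0, 0], [0.025, 0, 0, 0.0025, 0, 0, 0], [0.025, 0, 0, 0.0025, 0, 0, 0]],
])

```text
time: 5.87
tool_pos: [0.5286, 0.004, 0.0931]
tool_rot: [0.001, 0.811, 0.585, -0.0]
wrist_force: [-11.4, -1.3, 23.6]
grip_width: 0.0353
gripper_force: 64.2
```

Seated on the shoulder (contact at the expected height). Relieve slightly and turn.

Call:
carry_out([
  [[0.025, 0, 0, -0.0015, 0, 0, 0.06], [0.025, 0, 0, -0.0015, 0, 0, 0.16], [0.025, 0, 0, -0.0015, 0, 0, 0.26], [0.025, 0, 0, -0.0015, 0, 0, 0.36], [0.025, 0, 0, -0.0015, 0, 0, 0.46]],
])

```text
time: 6.28
tool_pos: [0.5289, 0.0032, 0.0932]
tool_rot: [0.001, 0.924, 0.382, 0.0]
wrist_force: [-1.5, -2.6, 3.1]
grip_width: 0.0354
gripper_force: 61.9
```

```bash
python3 g.py .5285 .004 .0931 0
```

```text
t 6.28 pos [0.5289 0.0032 0.0932] yaw 44.94 z [ 0.001 -0.001 -1.   ] q [ 0.29  0.27 -0.43  1.92  0.14  0.97 -0.99] F [-1.5 -2.6  3.1] T [-0.62  0.22  0.03] w 0.0354
shift [ 0.0003 -0.0009  0.0001] turn [ 0.0015 -0.0009  0.7843]
```

Call:
carry_out([
  [[0.025, 0, 0, 0, 0, 0, 0.1], [0.025, 0, 0, 0, 0, 0, 0.2], [0.025, 0, 0, 0, 0, 0, 0.3], [0.025, 0, 0, 0, 0, 0, 0.4], [0.025, 0, 0, 0, 0, 0, 0.48]],
])

```text
time: 6.7
tool_pos: [0.5289, 0.0029, 0.0931]
tool_rot: [0.001, 0.988, 0.151, 0.001]
wrist_force: [-0.9, -4.0, 3.7]
grip_width: 0.0354
gripper_force: 61.8
```

Call:
carry_out([
  [[0.025, 0, 0, 0, 0, 0, 0.06], [0.025, 0, 0, 0, 0, 0, 0.12], [0.025, 0, 0, 0, 0, 0, 0.18], [0.025, 0, 0, 0, 0, 0, 0.22], [0.025, 0, 0, 0, 0, 0, 0.22]],
])

```text
time: 7.12
tool_pos: [0.5289, 0.0029, 0.0931]
tool_rot: [0.001, 0.999, 0.044, 0.001]
wrist_force: [-1.6, -4.7, 5.0]
grip_width: 0.0353
gripper_force: 61.9
```

```bash
python3 g.py .5285 .004 .0931 0
```

```text
t 7.12 pos [0.5289 0.0029 0.0931] yaw 4.99 z [ 0.001 -0.001 -1.   ] q [ 0.2   0.26 -0.33  1.93  0.1   0.97 -1.66] F [-1.6 -4.7  5. ] T [-1.06  0.37 -0.02] w 0.0353
shift [-0.0003 -0.0011  0.    ] turn [ 0.0014 -0.0012  0.087 ]
```

Call:
carry_out([
  [[0.025, 0, 0, 0, 0, 0, 0.03], [0.025, 0, 0, 0, 0, 0, 0.06], [0.025, 0, 0, 0, 0, 0, 0.09], [0.025, 0, 0, 0, 0, 0, 0.12], [0.025, 0, 0, 0, 0, 0, 0.12]],
])

```text
time: 7.53
tool_pos: [0.5287, 0.003, 0.0931]
tool_rot: [0.001, 1.0, -0.016, 0.0]
wrist_force: [-3.1, -4.6, 7.6]
grip_width: 0.0347
gripper_force: 62.0
```

```bash
python3 g.py .5285 .004 .0931 0
```

```text
t 7.53 pos [0.5287 0.003  0.0931] yaw -1.79 z [ 0.001 -0.001 -1.   ] q [ 0.19  0.26 -0.31  1.93  0.1   0.97 -1.77] F [-3.1 -4.6  7.6] T [-0.96  0.66  0.03] w 0.0347
shift [-0.0002 -0.0009  0.    ] turn [ 0.0011 -0.0008 -0.0313]
```

Call:
carry_out([
  [[0.025, 0, 0, 0, 0, 0, 0.03], [0.025, 0, 0, 0, 0, 0, 0.06], [0.025, 0, 0, 0, 0, 0, 0.06]],
])

```text
time: 7.78
tool_pos: [0.5285, 0.0029, 0.0931]
tool_rot: [0.001, 0.999, -0.045, 0.0]
wrist_force: [-4.1, -4.4, 8.1]
grip_width: 0.0352
gripper_force: 62.2
```

```bash
python3 g.py .5285 .004 .0931 0
```

```text
t 7.78 pos [0.5285 0.0029 0.0931] yaw -5.2 z [ 0.    -0.002 -1.   ] q [ 0.18  0.26 -0.31  1.93  0.1   0.97 -1.83] F [-4.1 -4.4  8.1] T [-1.05  0.87  0.22] w 0.0352
shift [-0.0001 -0.0011  0.    ] turn [ 0.0015 -0.0004 -0.0908]
```

Torque is rising (0.22). A bit more.

Call:
carry_out([
  [[0.025, 0, 0, 0, 0, 0, 0.03], [0.025, 0, 0, 0, 0, 0, 0.06], [0.025, 0, 0, 0, 0, 0, 0.06]],
])

```text
time: 8.03
tool_pos: [0.5284, 0.0029, 0.0931]
tool_rot: [0.001, 0.997, -0.075, 0.0]
wrist_force: [-4.3, -5.2, 7.8]
grip_width: 0.0353
gripper_force: 62.3
```

```bash
python3 g.py .5285 .004 .0931 0; python3 - <<'E'
from h import *
w=env.get_image("wrist");np.savez("w3.npz",**w);a=env.get_image("scene")
c=cv2.resize(a["frame"][280:375,175:315],None,fx=4,fy=4,interpolation=2)
cv2.imwrite("pics/6.png",c[:,:,::-1])
E
```

```text
t 8.03 pos [0.5284 0.0029 0.0931] yaw -8.57 z [ 0.    -0.002 -1.   ] q [ 0.17  0.26 -0.3   1.93  0.09  0.97 -1.89] F [-4.3 -5.2  7.8] T [-1.17  0.78  0.89] w 0.0353
shift [-0.0001 -0.001   0.    ] turn [ 0.0018 -0.0005 -0.1495]
```

View pics/6.png

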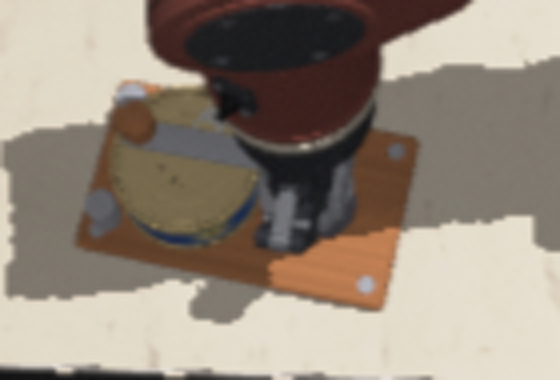

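The scene crop shows the crank seated, its arm over the tin, tin upright at its posts. Torque went to 0.9 N·m, so it is at the stop; one confirming nudge.

Call:
carry_out([
  [[0.025, 0, 0, 0, 0, 0, 0.02], [0.025, 0, 0, 0, 0, 0, 0.04], [0.025, 0, 0, 0, 0, 0, 0.04]],
])

```text
time: 8.38
tool_pos: [0.5284, 0.003, 0.0931]
tool_rot: [0.001, 0.996, -0.094, 0.0]
wrist_force: [-4.0, -6.1, 8.7]
grip_width: 0.0353
gripper_force: 62.5
```

```bash
python3 g.py .5285 .004 .0931 0
```

```text
t 8.38 pos [0.5284 0.003  0.0931] yaw -10.76 z [ 0.    -0.002 -1.   ] q [ 0.17  0.26 -0.29  1.93  0.09  0.97 -1.93] F [-4.  -6.1  8.7] T [-1.17  0.88  1.45] w 0.0353
shift [-0.0001 -0.001   0.    ] turn [ 0.0021 -0.0006 -0.1878]
```

Call:
carry_out([
  [[0.025, 0, 0, 0, 0, 0, -0.06], [0.025, 0, 0, 0, 0, 0, -0.12], [0.025, 0, 0, 0, 0, 0, -0.18], [0.025, 0, 0, 0, 0, 0, -0.2], [0.025, 0, 0, 0, 0, 0, -0.2]],
])

```text
time: 8.8
tool_pos: [0.5284, 0.0029, 0.0931]
tool_rot: [0.001, 1.0, 0.006, 0.0]
wrist_force: [-4.6, -5.8, 9.3]
grip_width: 0.0353
gripper_force: 62.2
```

```bash
python3 g.py .5285 .0036 .0931 0
```

```text
t 8.8 pos [0.5284 0.0029 0.0931] yaw 0.69 z [ 0.    -0.001 -1.   ] q [ 0.19  0.26 -0.32  1.93  0.1   0.97 -1.73] F [-4.6 -5.8  9.3] T [-1.02  0.89  0.07] w 0.0353
shift [ 0.0001 -0.0007  0.    ] turn [ 0.0012 -0.0003  0.012 ]
```

Free again (torque ~0). Lift off straight.

Call:
carry_out([
  [[0.025, 0, 0, -0.008, 0, 0, 0], [0.025, 0, 0, -0.02, 0, 0, 0], [0.025, 0, 0, -0.035, 0, 0, 0], [0.025, 0, 0, -0.06, 0, 0, 0], [0.025, 0, 0, -0.1, 0, 0, 0]],
])

```text
time: 9.22
tool_pos: [0.5261, 0.0043, 0.1903]
tool_rot: [-0.0, 1.0, 0.006, -0.003]
wrist_force: [1.0, -0.2, -2.4]
grip_width: 0.0352
gripper_force: 68.6
```

```bash
python3 g.py .53 -.25 .19 0; python3 - <<'E'
from h import *
a=env.get_image("scene");P=cloud(a)
np.savez("a2.npz",**a)
E
```

```text
t 9.22 pos [0.5261 0.0043 0.1903] yaw 0.66 z [-0.006  0.001 -1.   ] q [ 0.21  0.15 -0.33  1.83  0.05  1.17 -1.7 ] F [ 1.  -0.2 -2.4] T [-0.04 -0.04  0.04] w 0.0352
shift [9.000e-04 2.543e-01 1.000e-04] turn [-0.0007  0.0062  0.0116]
```

Call:
carry_out([
  [[0.025, -0.01, 0.035, 0, 0, 0, 0], [0.025, -0.02, 0.06, 0, 0, 0, 0], [0.025, -0.03, 0.08, 0, 0, 0, 0], [0.025, -0.03, 0.08, 0, 0, 0, 0], [0.025, -0.03, 0.08, 0, 0, 0, 0]],
])

```text
time: 9.68
tool_pos: [0.4988, -0.0772, 0.1924]
tool_rot: [-0.0, 1.0, 0.004, 0.0]
wrist_force: [1.2, 1.6, -1.9]
grip_width: 0.035
gripper_force: 68.8
```

```bash
python3 g.py .4936 -.4240 .19 55.6; python3 - <<'E'
from h import *
w=env.get_image("wrist");np.savez("w4.npz",**w);save(w,"7.png");A=cloud(w).reshape(-1,3)
P=A[np.linalg.norm(A[:,:2]-[.5285,.0036],axis=1)<.02]
for lo in(.062,.07,.078):
    Q=P[(P[:,2]>lo)&(P[:,2]<.09)]
    if len(Q)>9:print(lo,len(Q),cv2.minAreaRect(Q[:,:2].astype(np.float32)))
E
```

```text
t 9.68 pos [ 0.4988 -0.0772  0.1924] yaw 0.48 z [ 0.  0. -1.] q [ 0.31  0.1  -0.26  1.88  0.03  1.16 -1.52] F [ 1.2  1.6 -1.9] T [ 0.07 -0.01  0.01] w 0.035
shift [-0.008   0.3468  0.0024] turn [ 1.000e-04 -3.000e-04 -9.621e-01]
0.062 718 ((0.5280988812446594, 0.003570323809981346), (0.018263686448335648, 0.01887822151184082), 12.705841064453125)
0.07 612 ((0.5280833840370178, 0.0036279531195759773), (0.018244506791234016, 0.018863996490836143), 13.227134704589844)
0.078 297 ((0.5281913876533508, 0.0033856863155961037), (0.01373556163161993, 0.012944892048835754), 15.762493133544922)
```

View pics/7.png

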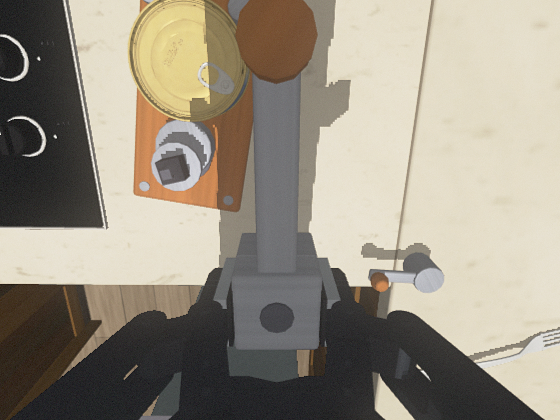

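Shaft is now at yaw ≈14° (picture: shaft at 172,167; tin upright), i.e. ~1.0 rad turned — short of the stop, probably dragged back as I unwound under preload. I'll refit and redo the end of the turn, this time unloading before unwinding.

```bash
python3 g.py .5281 .0035 .130 12; python3 - <<'E'
from h import *
w=dict(np.load("w4.npz"));A=cloud(w)
T=A[0:125,125:250].reshape(-1,3);T=T[(T[:,2]>.045)&(T[:,2]<.058)];print("tin",cv2.minEnclosingCircle(T[:,:2].astype(np.float32)),np.median(T[:,2]))
C=A[100:165,140:225].reshape(-1,3);h,e=np.histogram(C[:,2],np.arange(0.0,.06,.004));print(h)
Q=C[(C[:,2]>.028)&(C[:,2]<.045)];print(len(Q),cv2.minEnclosingCircle(Q[:,:2].astype(np.float32)),np.median(Q[:,2]))
E
```

```text
t 9.73 pos [ 0.4992 -0.0759  0.1924] yaw 0.58 z [ 0.     0.001 -1.   ] q [ 0.31  0.1  -0.26  1.88  0.03  1.16 -1.52] F [-0.3 -0.2 -1.9] T [ 0.11 -0.   -0.01] w 0.0352
shift [ 0.0297 -0.0791  0.0625] turn [-0.0005 -0.0005 -0.1993]
tin ((0.6116207838058472, -0.016570674255490303), 0.0514322966337204) 0.05099383393678103
[   0    0    1 1786   29   34   42   42   51 1317   12    0  975  340]
1422 ((0.553706169128418, -0.0033972635865211487), 0.03284997493028641) 0.038187850131179826
```

Call:
carry_out([
  [[0.025, 0.01, -0.03, 0.02, 0, 0, -0.1], [0.025, 0.02, -0.055, 0.04, 0, 0, -0.2], [0.025, 0.029, -0.079, 0.058, 0, 0, -0.2], [0.025, 0.029, -0.079, 0.062, 0, 0, -0.2], [0.025, 0.029, -0.079, 0.062, 0, 0, -0.2]],
])

```text
time: 10.15
tool_pos: [0.5267, 0.0062, 0.1287]
tool_rot: [-0.001, 0.994, 0.107, -0.001]
wrist_force: [-0.0, -0.8, -2.9]
grip_width: 0.035
gripper_force: 68.6
```

Call:
carry_out([
  [[0.025, 0, 0, 0, 0, 0, 0], [0.025, 0, 0, 0, 0, 0, 0], [0.025, 0, 0, 0, 0, 0, 0], [0.025, 0, 0, 0, 0, 0, 0]],
])

```text
time: 10.48
tool_pos: [0.5277, 0.0023, 0.1311]
tool_rot: [0.0, 0.995, 0.104, 0.001]
wrist_force: [0.3, 1.2, -1.3]
grip_width: 0.0349
gripper_force: 68.6
```

```bash
python3 g.py .5281 .0035 .1 12
```

```text
t 10.48 pos [0.5277 0.0023 0.1311] yaw 11.95 z [ 0.001 -0.    -1.   ] q [ 0.21  0.21 -0.34  1.9   0.08  1.04 -1.52] F [ 0.3  1.2 -1.3] T [0.04 0.05 0.05] w 0.0349
shift [ 0.0006 -0.0011  0.0311] turn [ 0.0005 -0.0011 -0.0009]
```

Call:
carry_out([
  [[0.025, 0, -0.0005, 0.005, 0, 0, 0], [0.025, 0, -0.0005, 0.011, 0, 0, 0], [0.025, 0, -0.0005, 0.017, 0, 0, 0], [0.025, 0, -0.0005, 0.02, 0, 0, 0], [0.025, 0, -0.0005, 0.02, 0, 0, 0]],
])

```text
time: 10.9
tool_pos: [0.5265, 0.0034, 0.1091]
tool_rot: [-0.0, 0.995, 0.105, -0.001]
wrist_force: [0.6, -0.2, -2.5]
grip_width: 0.0351
gripper_force: 68.6
```

Call:
carry_out([
  [[0.025, 0, 0, 0.003, 0, 0, 0], [0.025, 0, 0, 0.007, 0, 0, 0], [0.025, 0, 0, 0.011, 0, 0, 0], [0.025, 0, 0, 0.014, 0, 0, 0], [0.025, 0, 0, 0.014, 0, 0, 0]],
])

```text
time: 11.32
tool_pos: [0.5269, 0.0034, 0.0955]
tool_rot: [-0.0, 0.995, 0.105, -0.0]
wrist_force: [0.7, 0.4, -2.1]
grip_width: 0.0352
gripper_force: 68.6
```

```bash
python3 g.py .5281 .0035 .093 12
```

```text
t 11.32 pos [0.5269 0.0034 0.0955] yaw 12.02 z [-0.001  0.    -1.   ] q [ 0.21  0.26 -0.33  1.93  0.1   0.97 -1.54] F [ 0.7  0.4 -2.1] T [ 0.   -0.05  0.01] w 0.0352
shift [0.0012 0.0002 0.0025] turn [-0.0003  0.0009  0.0003]
```

Call:
carry_out([
  [[0.025, 0.001, 0, 0.002, 0, 0, 0], [0.025, 0.001, 0, 0.003, 0, 0, 0], [0.025, 0.001, 0, 0.003, 0, 0, 0]],
])

```text
time: 11.57
tool_pos: [0.5284, 0.0037, 0.0933]
tool_rot: [-0.0, 0.995, 0.105, 0.0]
wrist_force: [0.6, -0.2, -2.2]
grip_width: 0.0353
gripper_force: 68.9
```

Call:
carry_out([
  [[0.025, 0, 0, 0, 0, 0, 0.05], [0.025, 0, 0, 0, 0, 0, 0.1], [0.025, 0, 0, 0, 0, 0, 0.15], [0.025, 0, 0, 0, 0, 0, 0.2], [0.025, 0, 0, 0, 0, 0, 0.2]],
])

```text
time: 11.98
tool_pos: [0.5283, 0.003, 0.0935]
tool_rot: [0.0, 1.0, 0.003, 0.0]
wrist_force: [1.1, -2.6, -1.5]
grip_width: 0.0355
gripper_force: 68.8
```

```bash
python3 g.py .5281 .0035 .093 0
```

```text
t 11.98 pos [0.5283 0.003  0.0935] yaw 0.4 z [ 0.    -0.001 -1.   ] q [ 0.18  0.26 -0.3   1.93  0.09  0.97 -1.73] F [ 1.1 -2.6 -1.5] T [-0.63  0.02  0.03] w 0.0355
shift [-0.0002 -0.0005  0.0005] turn [ 0.0008 -0.0003  0.007 ]
```

Call:
carry_out([
  [[0.025, 0, 0, 0, 0, 0, 0.04], [0.025, 0, 0, 0, 0, 0, 0.08], [0.025, 0, 0, 0, 0, 0, 0.08]],
])

```text
time: 12.23
tool_pos: [0.5284, 0.0029, 0.0935]
tool_rot: [0.0, 0.999, -0.035, 0.0]
wrist_force: [0.5, -4.5, -1.1]
grip_width: 0.035
gripper_force: 68.8
```

```bash
python3 g.py .5281 .0035 .093 0
```

```text
t 12.23 pos [0.5284 0.0029 0.0935] yaw -4.05 z [ 0.    -0.001 -1.   ] q [ 0.17  0.26 -0.29  1.93  0.09  0.97 -1.81] F [ 0.5 -4.5 -1.1] T [-0.9  -0.1   0.18] w 0.035
shift [-0.0003 -0.0006  0.0005] turn [ 0.0008 -0.0004 -0.0707]
```

Call:
carry_out([
  [[0.025, 0, 0, 0, 0, 0, 0.04], [0.025, 0, 0, 0, 0, 0, 0.08], [0.025, 0, 0, 0, 0, 0, 0.08]],
])

```text
time: 12.48
tool_pos: [0.5283, 0.003, 0.0934]
tool_rot: [0.001, 0.997, -0.074, 0.0]
wrist_force: [0.2, -4.9, -1.3]
grip_width: 0.0352
gripper_force: 69.0
```

```bash
python3 g.py .5281 .0035 .093 0
```

```text
t 12.48 pos [0.5283 0.003  0.0934] yaw -8.52 z [ 0.    -0.001 -1.   ] q [ 0.16  0.26 -0.28  1.93  0.09  0.97 -1.88] F [ 0.2 -4.9 -1.3] T [-1.14 -0.03  0.84] w 0.0352
shift [-0.0003 -0.0005  0.0004] turn [ 0.0012 -0.0004 -0.1487]
```

Call:
carry_out([
  [[0.025, 0, 0, 0, 0, 0, 0.03], [0.025, 0, 0, 0, 0, 0, 0.05], [0.025, 0, 0, 0, 0, 0, 0.05]],
])

```text
time: 12.73
tool_pos: [0.5283, 0.003, 0.0935]
tool_rot: [0.001, 0.995, -0.098, 0.0]
wrist_force: [0.1, -5.6, -0.7]
grip_width: 0.035
gripper_force: 69.1
```

Call:
carry_out([
  [[0.025, 0, -0.0005, -0.002, 0, 0, 0], [0.025, 0, -0.0005, -0.004, 0, 0, -0.04], [0.025, 0, -0.0005, -0.004, 0, 0, -0.08], [0.025, 0, -0.0005, -0.004, 0, 0, -0.1], [0.025, 0, -0.0005, -0.004, 0, 0, -0.1]],
])

```text
time: 13.15
tool_pos: [0.5281, 0.003, 0.0951]
tool_rot: [0.0, 0.999, -0.048, -0.0]
wrist_force: [9.8, -5.7, -26.4]
grip_width: 0.0352
gripper_force: 69.5
```

```bash
python3 g.py .5281 .0035 .093 0
```

```text
t 13.15 pos [0.5281 0.003  0.0951] yaw -5.53 z [-0.001 -0.001 -1.   ] q [ 0.17  0.25 -0.29  1.93  0.09  0.97 -1.83] F [  9.8  -5.7 -26.4] T [-1.17 -2.23  0.2 ] w 0.0352
shift [-0.     -0.0005  0.0021] turn [ 0.0005  0.0009 -0.0965]
```

Call:
carry_out([
  [[0.025, 0, 0, 0, 0, 0, -0.02], [0.025, 0, 0, 0, 0, 0, -0.04], [0.025, 0, 0, 0, 0, 0, -0.05], [0.025, 0, 0, 0, 0, 0, -0.05]],
])

```text
time: 13.48
tool_pos: [0.5282, 0.0032, 0.0967]
tool_rot: [0.0, 1.0, -0.024, -0.0]
wrist_force: [2.5, -5.2, -8.3]
grip_width: 0.0349
gripper_force: 71.5
```

```bash
python3 g.py .5281 .0035 .093 0
```

```text
t 13.48 pos [0.5282 0.0032 0.0967] yaw -2.71 z [-0.001 -0.001 -1.   ] q [ 0.17  0.25 -0.3   1.93  0.09  0.98 -1.78] F [ 2.5 -5.2 -8.3] T [-1.11 -0.62  0.02] w 0.0349
shift [-0.0001 -0.0003  0.0037] turn [ 0.0007  0.0005 -0.0474]
```

Released; lift vertically with a little more unwinding, then step aside and measure.

Call:
carry_out([
  [[0.025, 0, 0, -0.006, 0, 0, -0.02], [0.025, 0, 0, -0.016, 0, 0, -0.02], [0.025, 0, 0, -0.03, 0, 0, -0.02], [0.025, 0, 0, -0.06, 0, 0, -0.02], [0.025, 0, 0, -0.098, 0, 0, -0.02]],
])

```text
time: 13.9
tool_pos: [0.5265, 0.0048, 0.1943]
tool_rot: [-0.001, 1.0, -0.014, -0.002]
wrist_force: [0.9, -0.4, -2.5]
grip_width: 0.0352
gripper_force: 72.2
```

Call:
carry_out([
  [[0.025, -0.01, 0.035, 0, 0, 0, 0], [0.025, -0.02, 0.06, 0, 0, 0, 0], [0.025, -0.03, 0.08, 0, 0, 0, 0], [0.025, -0.03, 0.08, 0, 0, 0, 0], [0.025, -0.03, 0.08, 0, 0, 0, 0]],
])

```text
time: 14.32
tool_pos: [0.4955, -0.0755, 0.1956]
tool_rot: [-0.0, 1.0, -0.015, 0.0]
wrist_force: [0.1, 0.7, -1.4]
grip_width: 0.0352
gripper_force: 72.4
```

```bash
cat > q.py <<'E'
from h import *
import sys
def sh(w):
    A=cloud(w).reshape(-1,3);P=A[np.linalg.norm(A[:,:2]-[.5285,.0036],axis=1)<.02]
    for lo in(.062,.07,.075,.078):
        Q=P[(P[:,2]>lo)&(P[:,2]<.09)]
        if len(Q)>9:print(lo,len(Q),cv2.minAreaRect(Q[:,:2].astype(np.float32)))
w=env.get_image("wrist");np.savez("w5.npz",**w);sh(w);a=env.get_image("scene");sh(a);np.savez("a3.npz",**a)
c=cv2.resize(w["frame"][60:220,110:270],None,fx=3.5,fy=3.5,interpolation=2)
cv2.imwrite("pics/8.png",c[:,:,::-1])
E
python3 g.py .4936 -.4240 .19 55.6; python3 q.py
```

```text
t 14.32 pos [ 0.4955 -0.0755  0.1956] yaw -1.74 z [ 0.  0. -1.] q [ 0.29  0.09 -0.24  1.89  0.02  1.17 -1.56] F [ 0.1  0.7 -1.4] T [0.1  0.01 0.07] w 0.0352
shift [0.0086 0.3485 0.0055] turn [-3.0000e-04 -5.0000e-04 -1.0008e+00]
0.062 701 ((0.5281025171279907, 0.0034476593136787415), (0.018341103568673134, 0.01846550777554512), 9.126463890075684)
0.07 598 ((0.5280449390411377, 0.0034493068233132362), (0.01823643408715725, 0.01846761628985405), 9.023487091064453)
0.075 450 ((0.5285383462905884, 0.0031913891434669495), (0.016494600102305412, 0.0172096136957407), 8.084089279174805)
0.078 293 ((0.5282809734344482, 0.002825277391821146), (0.013330337591469288, 0.01397009938955307), 6.6509108543396)
0.062 84 ((0.5282984375953674, 0.005094773136079311), (0.03385629504919052, 0.0224346574395895), 2.6243085861206055)
0.07 67 ((0.527576208114624, 0.002967904321849346), (0.016025830060243607, 0.018726639449596405), 4.294717788696289)
0.075 50 ((0.5275606513023376, 0.0029073157347738743), (0.01574491523206234, 0.015890663489699364), 2.8322839736938477)
0.078 27 ((0.527389645576477, 0.0026699486188590527), (0.011155443266034126, 0.013720537535846233), 4.401942253112793)
```

View pics/8.png

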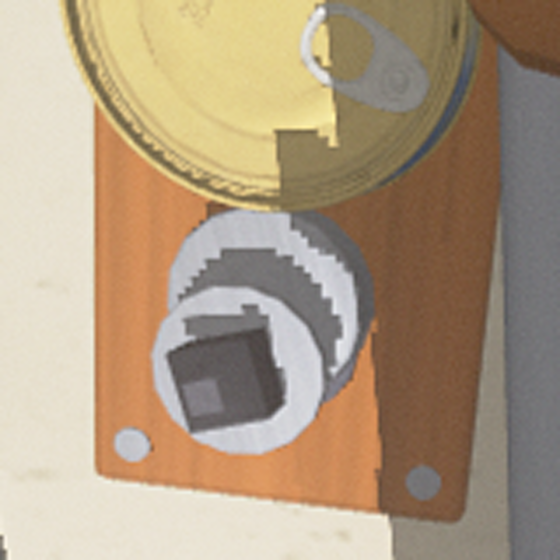

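Now the shaft is at ≈8° (crop: shaft at 225,375, cam lobe against the tin rim at ~270,208), consistent with the stop (contact yaw −3.5° + 10.5° play). The tin stands upright. Next: carry the crank back to its bare original spot.

Call:
carry_out([
  [[0.025, 0.001, 0.03, 0, 0, 0, -0.08], [0.025, 0.003, 0.07, 0, 0, 0, -0.18], [0.025, 0.004, 0.11, 0, 0, 0, -0.28], [0.025, 0.005, 0.15, 0, 0, 0, -0.38], [0.025, 0.006, 0.19, 0, 0, 0, -0.48]],
])

```text
time: 14.83
tool_pos: [0.497, -0.2652, 0.1953]
tool_rot: [-0.0, 0.974, 0.227, 0.0]
wrist_force: [1.1, 0.1, -2.0]
grip_width: 0.0352
gripper_force: 72.4
```

```bash
python3 g.py .4936 -.4240 .19 55.6
```

```text
t 14.83 pos [ 0.497  -0.2652  0.1953] yaw 26.27 z [ 0.001  0.001 -1.   ] q [ 0.52  0.21 -0.12  1.75  0.03  1.18 -0.72] F [ 1.1  0.1 -2. ] T [-0.02 -0.06  0.01] w 0.0352
shift [-0.0734  0.1409  0.0053] turn [-1.000e-04 -8.000e-04 -5.119e-01]
```

Call:
carry_out([
  [[0.025, -0.018, 0.035, 0, 0, 0, -0.11], [0.025, -0.036, 0.07, 0, 0, 0, -0.22], [0.025, -0.055, 0.105, 0.01, 0, 0, -0.33], [0.025, -0.073, 0.141, 0.03, 0, 0, -0.44], [0.025, -0.073, 0.141, 0.05, 0, 0, -0.51]],
])

```text
time: 15.25
tool_pos: [0.4906, -0.4314, 0.1453]
tool_rot: [0.002, 0.887, 0.462, -0.001]
wrist_force: [-1.4, -0.6, -2.7]
grip_width: 0.0352
gripper_force: 72.4
```

```bash
python3 g.py .4936 -.4240 .0352 55.6
```

```text
t 15.25 pos [ 0.4906 -0.4314  0.1453] yaw 55.04 z [ 0.001 -0.005 -1.   ] q [ 0.72  0.42 -0.09  1.59  0.05  1.14  0.01] F [-1.4 -0.6 -2.7] T [-0.03  0.13 -0.02] w 0.0352
shift [ 0.0081 -0.0022  0.11  ] turn [ 0.0037  0.0033 -0.0097]
```

Call:
carry_out([
  [[0.025, 0.004, -0.001, 0.025, 0, 0, 0], [0.025, 0.004, -0.001, 0.055, 0, 0, 0], [0.025, 0.004, -0.001, 0.085, 0, 0, 0], [0.025, 0.004, -0.001, 0.098, 0, 0, 0], [0.025, 0.004, -0.001, 0.1, 0, 0, 0]],
])

```text
time: 15.67
tool_pos: [0.4925, -0.4174, 0.0417]
tool_rot: [-0.003, 0.887, 0.463, -0.001]
wrist_force: [-0.2, -0.5, -1.9]
grip_width: 0.0353
gripper_force: 72.3
```

Call:
carry_out([
  [[0.025, 0, 0, 0.003, 0, 0, 0], [0.025, 0, 0, 0.006, 0, 0, 0], [0.025, 0, 0, 0.008, 0, 0, 0], [0.025, 0, 0, 0.008, 0, 0, 0]],
])

```text
time: 16.0
tool_pos: [0.4939, -0.4202, 0.0385]
tool_rot: [0.001, 0.887, 0.462, 0.0]
wrist_force: [-0.2, 0.1, -3.1]
grip_width: 0.035
gripper_force: 72.3
```

```bash
python3 g.py .4936 -.4240 .0352 55.6
```

```text
t 16.0 pos [ 0.4939 -0.4202  0.0385] yaw 55.0 z [ 0.001 -0.001 -1.   ] q [ 0.71  0.52 -0.1   1.68  0.06  0.95 -0.02] F [-0.2  0.1 -3.1] T [0.   0.03 0.05] w 0.035
shift [-0.0033  0.0019  0.0033] turn [ 0.0018  0.     -0.0105]
```

Call:
carry_out([
  [[0.025, 0, 0, 0.001, 0, 0, 0], [0.025, 0, 0, 0.002, 0, 0, 0], [0.025, 0, 0, 0.003, 0, 0, 0], [0.025, 0, 0, 0.0035, 0, 0, 0], [0.025, 0, 0, 0.0035, 0, 0, 0]],
])

```text
time: 16.42
tool_pos: [0.4935, -0.4201, 0.0353]
tool_rot: [0.0, 0.887, 0.462, 0.0]
wrist_force: [-3.2, 2.8, 8.3]
grip_width: 0.0351
gripper_force: 73.9
```

```bash
python3 g.py .4936 -.4240 .0352 55.6
```

```text
t 16.42 pos [ 0.4935 -0.4201  0.0353] yaw 54.98 z [ 0.001 -0.001 -1.   ] q [ 0.71  0.52 -0.1   1.68  0.06  0.94 -0.02] F [-3.2  2.8  8.3] T [0.53 0.77 0.02] w 0.0351
shift [-0.0031  0.0024  0.0001] turn [ 0.0008  0.0001 -0.0107]
```

Standing on the worktop. Open and retreat.

Call:
carry_out([
  [[0.05, 0, 0, 0, 0, 0, 0], [0.07, 0, 0, 0, 0, 0, 0], [0.07, 0, 0, 0, 0, 0, 0], [0.07, 0, 0, 0, 0, 0, 0]],
])

```text
time: 16.75
tool_pos: [0.4932, -0.4199, 0.0338]
tool_rot: [0.0, 0.887, 0.462, 0.0]
wrist_force: [0.5, 0.3, 0.6]
grip_width: 0.0697
gripper_force: 0.0
```

Call:
carry_out([
  [[0.07, 0, 0, -0.015, 0, 0, 0], [0.07, 0, 0, -0.05, 0, 0, 0], [0.07, 0, 0, -0.09, 0, 0, 0], [0.07, 0, 0, -0.13, 0, 0, 0], [0.07, 0, 0, -0.17, 0, 0, 0]],
])

```text
time: 17.17
tool_pos: [0.4929, -0.4196, 0.2056]
tool_rot: [-0.0, 0.887, 0.462, -0.0]
wrist_force: [1.1, -1.3, 0.5]
grip_width: 0.0695
gripper_force: 0.0
```

Call:
carry_out([
  [[0.07, -0.03, 0, 0, 0, 0, 0], [0.07, -0.05, 0, 0, 0, 0, 0], [0.07, -0.05, 0, 0, 0, 0, 0], [0.07, -0.05, 0, 0, 0, 0, 0]],
])

```text
time: 17.5
tool_pos: [0.4633, -0.4621, 0.2037]
tool_rot: [0.0, 0.888, 0.46, -0.0]
wrist_force: [0.1, 0.9, -0.6]
grip_width: 0.0699
gripper_force: 0.0
```

```bash
python3 g.py .4936 -.4240 .0352 55.6; python3 - <<'E'
from h import *
a=env.get_image("scene");save(a,"9.png");A=cloud(a).reshape(-1,3);P=A[np.linalg.norm(A[:,:2]-[.5285,.0036],axis=1)<.02]
for lo in(.07,.075,.078):
    Q=P[(P[:,2]>lo)&(P[:,2]<.09)];print(lo,len(Q),cv2.minAreaRect(Q[:,:2].astype(np.float32)))
P=A[np.linalg.norm(A[:,:2]-[.605,-.009],axis=1)<.06];T=P[(P[:,2]>.048)&(P[:,2]<.054)]
print("tin",cv2.minAreaRect(T[:,:2].astype(np.float32)),np.median(T[:,2]))
E
```

```text
t 17.5 pos [ 0.4633 -0.4621  0.2037] yaw 54.83 z [-0. -0. -1.] q [ 0.78  0.37 -0.08  1.52  0.03  1.25  0.08] F [ 0.1  0.9 -0.6] T [ 0.01 -0.02  0.  ] w 0.0699
shift [0.0486 0.0029 0.1685] turn [-0.0002  0.0005 -0.0134]
0.07 67 ((0.5276179909706116, 0.0031901123002171516), (0.015962187200784683, 0.018829960376024246), 3.660435199737549)
0.075 49 ((0.5275243520736694, 0.00329957390204072), (0.015740476548671722, 0.015751957893371582), 3.472010374069214)
0.078 29 ((0.5283963084220886, 0.002896440215408802), (0.013497913256287575, 0.014009830541908741), 2.6954293251037598)
tin ((0.6070504784584045, -0.011999860405921936), (0.08622433990240097, 0.08815862983465195), 77.45380401611328) 0.05081818261695609
```

View pics/9.png

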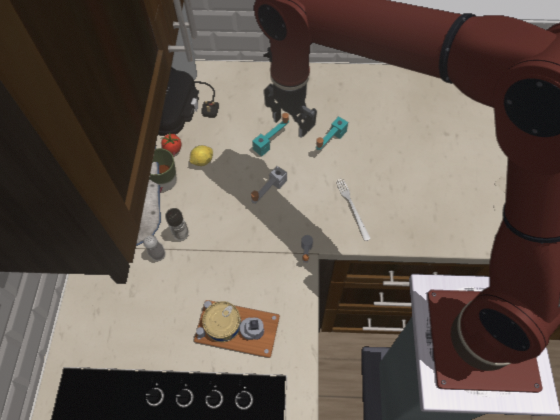

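The final scene view shows the crank upright at (280,177), clear of the gripper. The tin is against its posts (221,320), the shaft is bare (254,325), and the decoys haven't moved.

```bash
python3 -c "
from station import env
print(env.hand_in())"
```

```text
the job is handed in; nothing more can be done
None
```

I fitted the long crank, turned the shaft clockwise to its stop on the second try (the first unwinding dragged it back a few degrees), stood the crank upright about 0.42 m from the clamp with the tin upright in place, and handed the job in at about 17.5 s; the shaft rests within about 2° of the stop by camera.

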